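# Clamp a board in the test fixture past its lever lockout

### The arm

A 6-joint arm with a two-finger parallel gripper is mounted at the origin on the work surface. World frame = base frame: x ahead of the robot, y to its left, z up, the work surface at z = 0. Lengths are in m, angles in rad, forces in N, time in s.
With the tool pointing down it reaches from about 0.25 to 0.8 m from the base axis. Payload 3.9 kg.
Tool frame: the origin (TCP) lies midway between the tips of the shut fingers; the grasp point (between the pads) lies 19 mm behind it (robot.grip_depth is the distance from the TCP to the grasp point, in m); z points along the fingers, y is the direction in which the jaws open and shut (so a half turn about z gives the same grasp; the last joint's range is limited). The gripper opens to 85 mm and grips with 20 to 120 N. Pads are 22 mm wide; open, the fingers measure 114 mm over their backs; the gripper's body (76 mm by 85 mm) begins 54 mm behind the grasp point. The pads swing forward as they close: fully open they stand 13 mm farther back than shut.
Start: joints at [1.247, 0.26, -0.138, 1.173, 0, 1.571], TCP at [0.167, 0.498, 0.231] pointing down, gripper open.
Joint ranges: [-2.78, 2.78], [-0.83, 1.72], [-1.28, 1.37], [-1.9, 2.12], [-1.57, 1.48], [-3.14, 3.14]. Speed limits (rad/s): [2.57, 2.57, 3.14, 3.14, 3.14, 3.14].

### API

Orientations are given as a unit quaternion [x, y, z, w].
In Python, from bench import robot, viewer, sign_off gives the robot as it stands.
- The arm moves only by the tool step_arm, never from a script. Its argument "deltas" is a list of rows, each a list of 4 numbers: the shift along the world's x, y, z in m, then the turn about the world's z in degrees. A call has 1 to 8 rows; each row shifts and turns the commanded pose from where the row before left it; what a row does not reach is not made up. A row lasts 1/8 s, in which the tool goes at most 62.5 mm and 10.7 degrees, less where a joint would pass 70% of its speed; a pose out of reach is approached as far as the arm can. A call is refused whole if a number of a shift passes 0.0625 or a number of a turn 10.7, either way. A call with a gripper value outside its range is refused whole. "jaw" is the finger opening in m, from 0 to 0.0854, set as the call begins (left out, the last holds). The fingers move at their own pace and stop on an object; the grip force is fixed at half the most. Time passes only in rows, so rows that do not move let the fingers close. It gives the time, the measured TCP pose, the force and the opening at its end, in the units of the state.
- robot.get_state(): the state, without advancing time (a new reading comes with each control period).
- viewer.capture(name): name is "scene" or "top" or "wrist"; returns a dict with "img" (384x512x3 uint8, red, green, blue), "fx", "fy", "cx", "cy" (pixels), "dist" ([k1, k2, p1, p2, k3] as OpenCV has them; the pictures are not rectified), "R" (3x3) and "t" (3): a world point X has camera coordinates R X + t; the wrist camera has in their place "mount" (4x4, takes a point from camera to tool coordinates, whose origin is the TCP and whose axes are the flange's). Camera axes: x right, y down, z forward; pixel columns grow to the right and rows downward; lengths in m; the calibration is good to about 2 mm. A picture is of the moment at which its call begins: read the wrist's pose just before it. There is no depth.
- sign_off(): hands the job in, once; it reports no verdict.
The state is a dict: "t": time; "joints": joint angles; "dq": joint speeds; "joint_efforts": joint torques, N m; "eef_pos": TCP position; "tcp_rot": TCP orientation; "contact_force": force on the tool from outside, world axes, zero at the start; "wrist_torque": the same for the moment, N m; "finger_gap": opening from 0.0 (shut) to 1.0 (fully open).
Only numpy, scipy, OpenCV 4.12 (cv2) and the standard library are available. Lean on these libraries where they do the work, as an engineer would, in place of code of your own. Each camera call takes 0.05 s, during which the arm holds its last target.

### The job

Clamp the circuit board in the test fixture: lift the spring-loaded collar on the fixture's lever, and with the collar held up push the lever across the raised middle of its gate to the other end, then let go so that the collar drops fully into the notch there. Leave the plain ball-topped lever of the board holder beside it as it is.

Things in the scene. Friction and masses are not known exactly. Their poses are not given: they have to be found in the camera images.
- collar_grip (a point): Centre of the collar's steel grip (ringed cylinder, 30 mm across, 24 long, square foot 34x16 below) on the fixture lever's 12 mm shaft; cap 36 mm above. z: up the shaft; x: level, along the hinge, to the board and press (up to 100 mm tall). Lever leans 22 deg to +y at first, swings to -y. Hinge: 112 mm down -z with collar down, 40 mm over the table. Fixture: left or right half, yaw within 17 deg.
- lever (a joint): Swing of the collared lever, rad: 0 start end (unclamped), 0.77 other end (leaning 22 deg the other way, clamped); positive about +x of collar_grip. Starts at 0 to 0.05, stays where left, moves with about 1 to 2 N at the collar. Its gate has a notch at each end and a 10 mm hump between: with the collar down, its foot strikes the hump at about 0.08 rad.
- collar (a joint): Lift of the collar along the shaft, m: 0 down, 0.018 upper stop. A spring pulls it down with 2.4 N (down) to 3.5 N (up). Lifted 0.012 to 0.018 its foot clears the hump. Let go over a notch it springs back to 0; let go over the hump it rests on it.
- ball_centre (a point): Centre of the black ball, 30 mm across, on the plain lever (no collar) of the board holder in the other half of the table; 128 mm from its own level hinge, leaning anywhere within 22 degrees to either side. To be left as it is.

How it is judged:
On the way:
1. the collar is lifted while the lever still stands at its start end (value of joint collar above 0.009 m and value of joint lever below 0.2 rad), for 0.05 s.
At the end, for the whole second after the job is handed in: the collared lever stands at rest at the clamped end of its gate (joint above 0.68 rad of 0.77) with its collar down in the notch there (lift under 4 mm), after the collar was lifted (over 9 mm) at the start end; the ball of the plain lever was never moved by more than 12 mm (value of joint lever above 0.68 rad and value of joint collar below 0.004 m and velocity of joint lever between -0.05 and 0.05 rad/s); the robot touches nothing.
It fails at once if the lever is forced over the hump with its collar down (value of joint lever between 0.25 and 0.52 rad and value of joint collar below 0.006 m).
It fails at once if the plain ball lever is moved (distance of ball_centre from where it was at the start of the episode above 0.012 m).
It also fails if it takes over 32 s, if anything falls off the work surface, if the arm or the gripper's body presses on something with over 40 N, if the wrist force passes 120 N, or if a joint passes its speed limit or range.

## Working session

There is one attempt and no reset: what is moved stays moved. The work goes in short steps, Python scripts to look and compute and a tool call to move; the robot and the scene stay as the last step left them, time stands still between calls to the robot, and variables do not carry over. Pictures are saved under pics/ and viewed, and the job is handed in when it is done.

Besides the shell and the picture viewer there is one more tool, called after ">>>" as name([rows], argument=value, ...), one row to a line, values as JSON. step_arm: Moves the arm, as the interface text tells. Its arguments: {"type":"object","properties":{"deltas":{"type":"array"},"jaw":{"type":"number"}},"required":["deltas"]}

```bash
mkdir -p pics; ls; python3 - <<'E'
from bench import robot, viewer
import cv2,pickle
s=robot.get_state();print(s)
for n in("scene","top","wrist"):
    c=viewer.capture(n);pickle.dump(c,open(f"pics/{n}0.pkl","wb"));cv2.imwrite(f"pics/{n}0.png",c["img"][:,:,::-1])
    print(n,{k:v for k,v in c.items() if k!="img"})
E
```

```text
pics
{'t': 0.0, 'joints': array([ 1.24700172e+00,  2.60699969e-01, -1.39372493e-01,  1.17268843e+00,
        9.77136880e-06,  1.57082354e+00]), 'dq': array([-0.00051595,  0.0005376 ,  0.00043278,  0.00060564, -0.00035436,
       -0.00022164]), 'joint_efforts': array([-1.66125195e-03, -4.05676532e+01,  2.53922707e+01,  1.90070621e-02,
       -1.97801824e-04,  2.25501162e-05]), 'eef_pos': array([0.16681897, 0.49707767, 0.23045524]), 'tcp_rot': array([ 1.61204342e-01,  9.86920562e-01, -9.68650910e-04, -1.63143505e-04]), 'contact_force': array([0.82792487, 0.56985275, 0.25399338]), 'wrist_torque': array([-0.04533266,  0.02674686, -0.01883731]), 'finger_gap': 1.0000479530685333}
scene {'fx': 436.2629797031915, 'fy': 436.2629797031915, 'cx': 257.4324691190759, 'cy': 195.66386475884914, 'dist': array([-0.07006813,  0.        ,  0.        ,  0.        ,  0.        ]), 'R': array([[ 0.59022521,  0.80715914, -0.0113281 ],
       [ 0.42194706, -0.32044629, -0.84810073],
       [-0.68818231,  0.49579057, -0.5297139 ]]), 't': array([-0.31866202, -0.08240642,  1.38124758])}
top {'fx': 459.87612937
[... 208 characters left out ...]
.03255287],
       [-0.98925117, -0.02023725, -0.1448191 ],
       [ 0.14403754,  0.03585317, -0.98892251]]), 't': array([0.02873317, 0.53587644, 0.92074939])}
wrist {'fx': 284.87801715313753, 'fy': 284.87801715313753, 'cx': 259.826868212508, 'cy': 195.4822250030964, 'dist': array([-0.05761954,  0.        ,  0.        ,  0.        ,  0.        ]), 'mount': array([[-2.32708849e-04, -9.58908480e-01, -2.83715479e-01,
         7.31798865e-02],
       [ 9.99999932e-01, -3.03994688e-04,  2.07229619e-04,
         4.76347331e-04],
       [-2.84962237e-04, -2.83715412e-01,  9.58908486e-01,
        -1.41605967e-01],
       [ 0.00000000e+00,  0.00000000e+00,  0.00000000e+00,
         1.00000000e+00]])}
```

View pics/scene0.png

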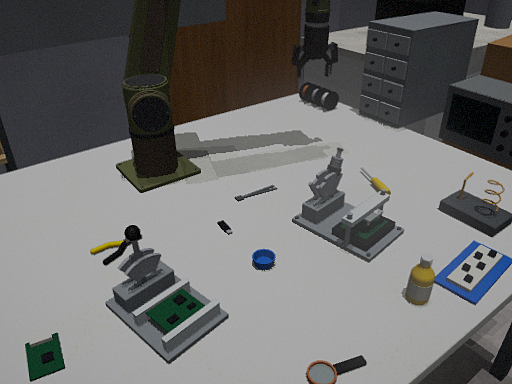

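View pics/top0.png

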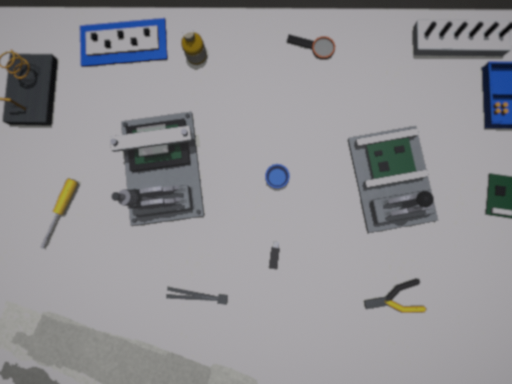

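View pics/wrist0.png

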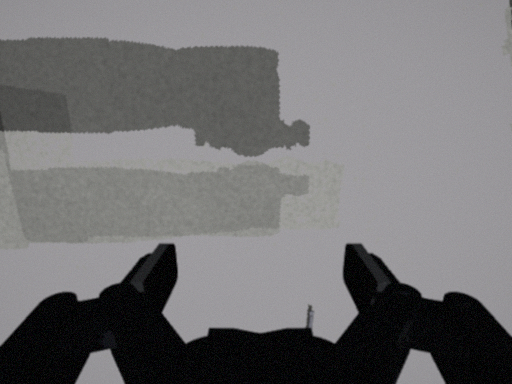

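```bash
python3 - <<'E'
import cv2
a=cv2.imread("pics/scene0.png")[130:260,280:420];cv2.imwrite("pics/sz.png",cv2.resize(a,None,fx=5,fy=4.6,interpolation=cv2.INTER_CUBIC)) 
a=cv2.imread("pics/top0.png")[105:235,100:220];cv2.imwrite("pics/tz.png",cv2.resize(a,None,fx=4.6,fy=4.6,interpolation=cv2.INTER_CUBIC)) 
E
```

```text
(no output)
```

View pics/sz.png

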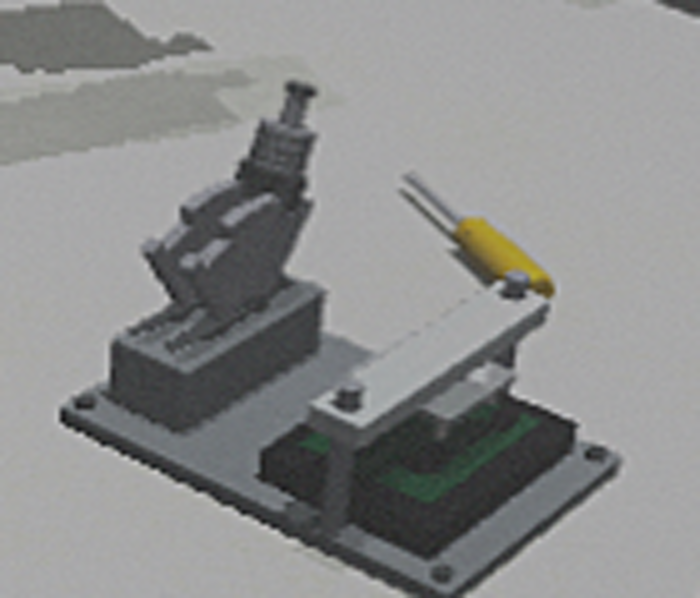

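View pics/tz.png

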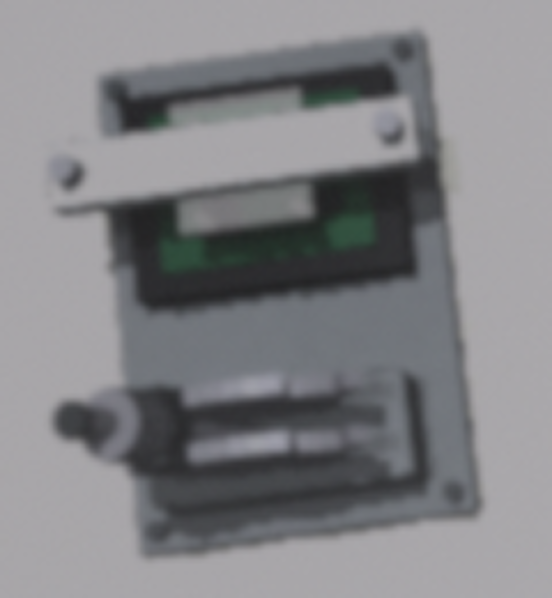

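```bash
cat > h.py <<'E'
import numpy as np,cv2,pickle
from scipy.spatial.transform import Rotation as Ro
def ray(c,uv,pose=None):
    K=np.array([[c["fx"],0,c["cx"]],[0,c["fy"],c["cy"]],[0,0,1]])
    p=cv2.undistortPoints(np.array([[uv]],float),K,c["dist"])[0,0];d=np.array([*p,1.])
    if "mount" in c:
        T=np.eye(4);T[:3,:3]=Ro.from_quat(pose[1]).as_matrix();T[:3,3]=pose[0];T=T@c["mount"]
        o=T[:3,3];d=T[:3,:3]@d
    else: o=-c["R"].T@c["t"];d=c["R"].T@d
    return o,d/np.linalg.norm(d)
def tri(rs):
    A=sum(np.eye(3)-np.outer(d,d) for o,d in rs);b=sum((np.eye(3)-np.outer(d,d))@o for o,d in rs)
    X=np.linalg.solve(A,b);return X,[np.linalg.norm(np.cross(X-o,d))*1e3 for o,d in rs]
def plane(r,z): o,d=r;return o+d*(z-o[2])/d[2]
def ld(n): return pickle.load(open(f"pics/{n}.pkl","rb"))
E
python3 - <<'E'
from h import *
s=ld("scene0");t=ld("top0");w=ld("wrist0")
S=lambda u,v:ray(s,(280+u/5-.4,130+v/4.6-.4))
T=lambda u,v:ray(t,(100+u/4.6-.4,105+v/4.6-.4))
print("cap",tri([S(300,88),T(72,420)]))
print("grip top",tri([S(289,127),T(113,425)]))
print("foot",tri([S(272,178),T(158,430)]))
c=[plane(T(*p),.01) for p in((100,75),(418,32),(475,512),(145,552))];print(np.array(c).round(4))
for a,b in((0,1),(3,2)): d=c[a]-c[b];print("y-dir yaw",np.degrees(np.arctan2(-d[0],d[1])),np.linalg.norm(d))
for a,b in((0,3),(1,2)): d=c[a]-c[b];print("x-dir yaw",np.degrees(np.arctan2(d[1],d[0])),np.linalg.norm(d))
print("bar corners",[plane(T(*p),.09).round(3) for p in((60,212),(418,165))])
print(Ro.from_quat([ 1.61204342e-01,  9.86920562e-01, -9.68650910e-04, -1.63143505e-04]).as_matrix().round(3))
E
```

```text
cap (array([0.49347239, 0.29076011, 0.17708708]), [np.float64(1.0975318056252528), np.float64(1.0975318056251422)])
grip top (array([0.49500935, 0.28229928, 0.15614209]), [np.float64(2.269432898605361), np.float64(2.269432898605345)])
foot (array([0.49642115, 0.27229832, 0.12834896]), [np.float64(2.0620158247600284), np.float64(2.0620158247599263)])
[[0.6805 0.3463 0.01  ]
 [0.7043 0.1928 0.01  ]
 [0.4735 0.1554 0.01  ]
 [0.4513 0.3093 0.01  ]]
y-dir yaw 8.795116367996194 0.15529935942156042
y-dir yaw 8.204444386004266 0.15548661663981578
x-dir yaw 9.155449996838009 0.2322228711275824
x-dir yaw 9.19683901260253 0.23382693583794958
bar corners [array([0.595, 0.332, 0.09 ]), array([0.619, 0.175, 0.09 ])]
[[-0.948  0.318 -0.001]
 [ 0.318  0.948 -0.002]
 [ 0.    -0.002 -1.   ]]
```

>>> step_arm([
  [0.041, -0.0275, 0, -7.8],
  [0.041, -0.0275, 0, -7.8],
  [0.041, -0.0275, 0, -7.8],
  [0.041, -0.0275, 0, -7.8],
  [0.041, -0.0275, 0, -7.8],
  [0.041, -0.0275, 0, -7.8],
  [0.041, -0.0275, 0, -7.8],
  [0.041, -0.0275, 0, -7.8],
], jaw=0.06)

```text
t: 1.15
eef_pos: [0.4961, 0.2766, 0.231]
tcp_rot: [0.651, 0.759, -0.0, -0.0]
contact_force: [-0.2, 1.3, 0.2]
finger_gap: 0.706
```

```bash
cat > look.py <<'E'
from bench import robot, viewer
import cv2,pickle,sys
from h import *
k=sys.argv[1]
s=robot.get_state()
R=Ro.from_quat(s["tcp_rot"]).as_matrix()
print(s["t"],s["eef_pos"].round(4),"yang",np.degrees(np.arctan2(R[1,1],R[0,1])).round(2),"tilt",R[:,2].round(3),"F",s["contact_force"].round(1),"gap",s["finger_gap"],"dq",abs(s["dq"]).max().round(3))
for n in sys.argv[2:]:
    s=robot.get_state();c=viewer.capture(n);c["pose"]=(s["eef_pos"],s["tcp_rot"]);pickle.dump(c,open(f"pics/{n}{k}.pkl","wb"));cv2.imwrite(f"pics/{n}{k}.png",c["img"][:,:,::-1])
E
python3 look.py 1 wrist
```

```text
1.15 [0.4961 0.2766 0.231 ] yang 8.78 tilt [-0. -0. -1.] F [-0.2  1.3  0.2] gap 0.7058527178932296 dq 0.639
```

View pics/wrist1.png

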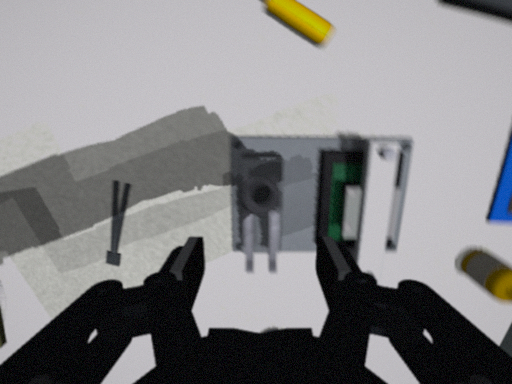

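```bash
python3 - <<'E'
from h import *
w=ld("wrist1");a=w["img"][120:280,215:325];cv2.imwrite("pics/wz.png",cv2.resize(a[:,:,::-1],None,fx=3.7,fy=3.7,interpolation=cv2.INTER_CUBIC))
s=ld("scene0");t=ld("top0")
S=lambda u,v:ray(s,(280+u/5-.4,130+v/4.6-.4))
T=lambda u,v:ray(t,(100+u/4.6-.4,105+v/4.6-.4))
print("cap",tri([S(300,88),T(72,420),ray(w,(262,193.5),w["pose"])]))
for z in(.177,.18):print(plane(ray(w,(262,193.5),w["pose"]),z))
E
```

```text
cap (array([0.49365385, 0.29184285, 0.17614812]), [np.float64(0.9680116579072773), np.float64(1.7425956554562487), np.float64(1.3911713323535744)])
[0.49443828 0.29323544 0.177     ]
[0.49428496 0.29408679 0.18      ]
```

View pics/wz.png

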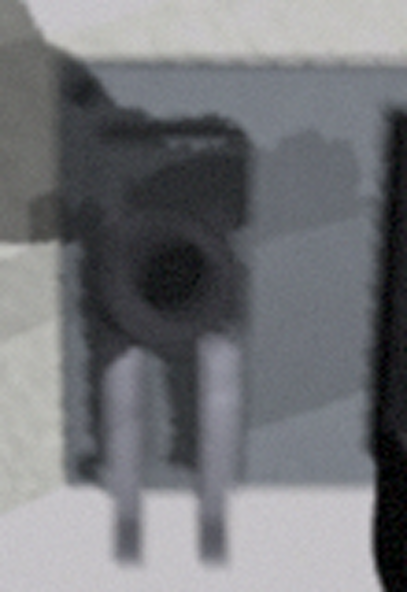

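>>> step_arm([
  [0, 0.002, -0.016, 0],
  [0, 0, -0.02, 0],
  [0, 0, -0.02, 0],
  [0, 0, -0.02, 0],
  [0, 0, -0.02, 0],
  [0, 0, 0, 0],
  [0, 0, 0, 0],
])

```text
t: 2.08
eef_pos: [0.4952, 0.2799, 0.1358]
tcp_rot: [0.649, 0.761, 0.0, 0.0]
contact_force: [-0.1, 0.3, 1.0]
finger_gap: 0.703
```

```bash
python3 look.py 2 wrist scene
```

```text
2.075 [0.4952 0.2799 0.1358] yang 9.06 tilt [ 0.  0. -1.] F [-0.1  0.3  1. ] gap 0.7026082045310545 dq 0.015
```

View pics/wrist2.png

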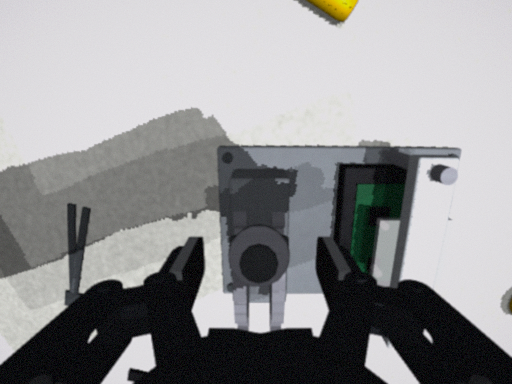

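View pics/scene2.png

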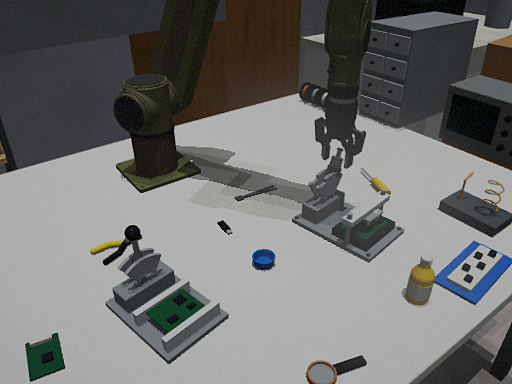

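>>> step_arm([
  [0, 0, 0, 0],
  [0, 0, 0, 0],
  [0, 0, 0, 0],
  [0, 0, 0, 0],
  [0, 0, 0, 0],
], jaw=0.015)

```text
t: 2.8
eef_pos: [0.4946, 0.2802, 0.1361]
tcp_rot: [0.649, 0.761, 0.0, -0.001]
contact_force: [-3.8, 1.4, 5.9]
finger_gap: 0.33
```

```bash
python3 look.py 3 wrist scene; python3 - <<'E'
import cv2
a=cv2.imread("pics/scene3.png")[90:220,280:420];cv2.imwrite("pics/sz3.png",cv2.resize(a,None,fx=5,fy=4.6,interpolation=cv2.INTER_CUBIC)) 
E
```

```text
2.8 [0.4946 0.2802 0.1361] yang 9.07 tilt [-0.     0.001 -1.   ] F [-3.8  1.4  5.9] gap 0.3304567243849987 dq 0.002
```

View pics/wrist3.png

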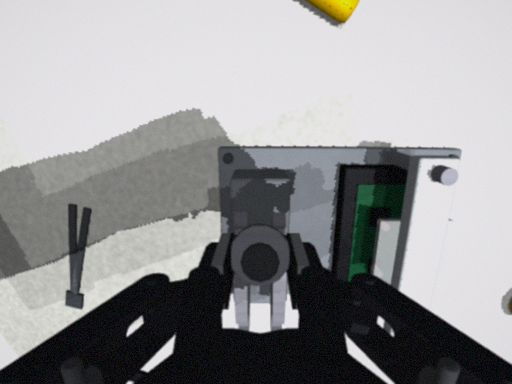

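View pics/sz3.png

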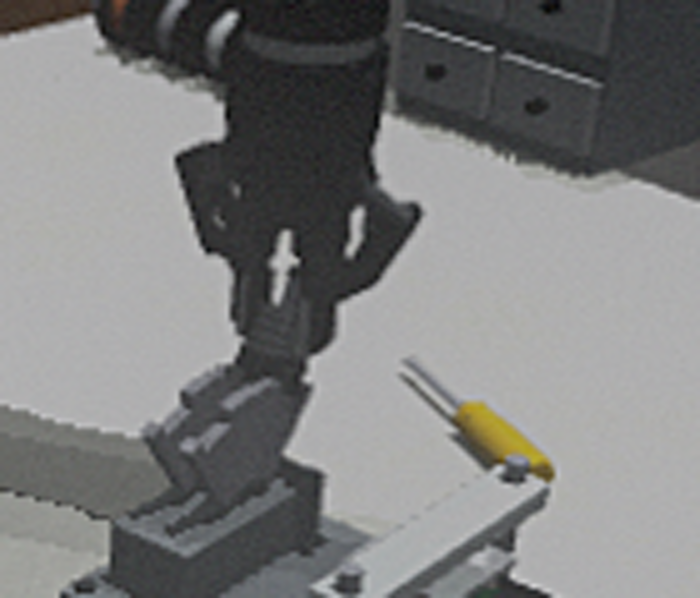

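>>> step_arm([
  [-0.0002, 0.0014, 0.0035, 0],
  [-0.0002, 0.0014, 0.0035, 0],
  [-0.0002, 0.0014, 0.0035, 0],
  [-0.0003, 0.0014, 0.0035, 0],
  [0, 0, 0, 0],
  [0, 0, 0, 0],
])

```text
t: 3.65
eef_pos: [0.4938, 0.2849, 0.1491]
tcp_rot: [0.649, 0.761, -0.001, 0.0]
contact_force: [-1.9, -2.4, -3.6]
finger_gap: 0.327
```

```bash
python3 look.py 4 scene wrist; python3 - <<'E'
import cv2
a=cv2.imread("pics/scene4.png")[90:220,280:420];cv2.imwrite("pics/sz4.png",cv2.resize(a,None,fx=5,fy=4.6,interpolation=cv2.INTER_CUBIC)) 
E
```

```text
3.65 [0.4938 0.2849 0.1491] yang 9.04 tilt [-0.001 -0.001 -1.   ] F [-1.9 -2.4 -3.6] gap 0.3267147587116098 dq 0.001
```

View pics/sz4.png

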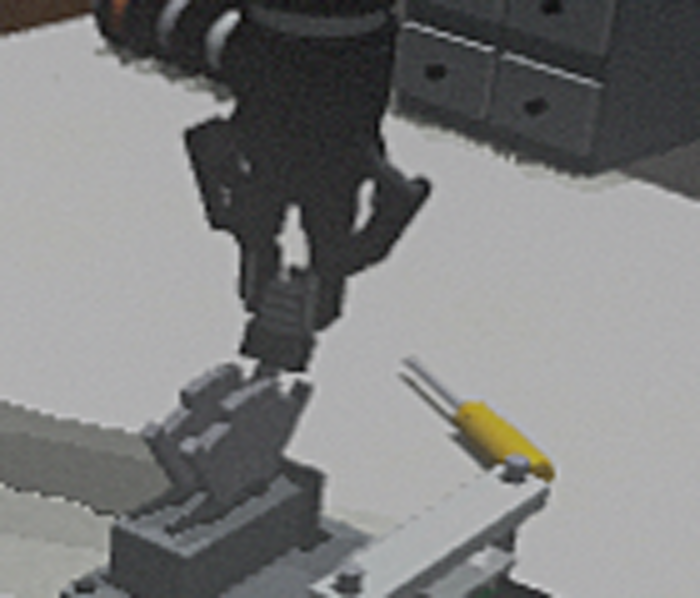

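View pics/wrist4.png

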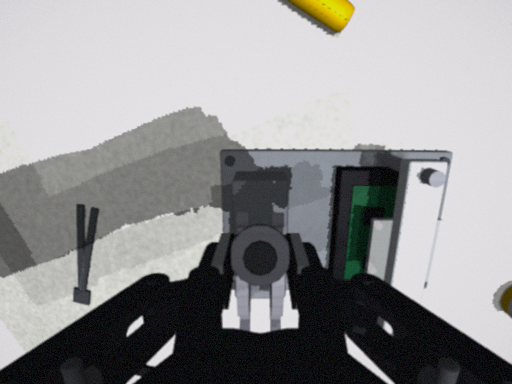

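>>> step_arm([
  [0.0009, -0.0057, 0.0026, 0],
  [0.0009, -0.0057, 0.002, 0],
  [0.0009, -0.0059, 0.0016, 0],
  [0, 0, 0, 0],
])

```text
t: 4.25
eef_pos: [0.4966, 0.2674, 0.1556]
tcp_rot: [0.649, 0.761, -0.0, -0.0]
contact_force: [-2.8, 0.3, -4.5]
finger_gap: 0.328
```

```bash
python3 look.py 5 scene wrist; python3 - <<'E'
import cv2
a=cv2.imread("pics/scene5.png")[90:220,280:420];cv2.imwrite("pics/sz5.png",cv2.resize(a,None,fx=5,fy=4.6,interpolation=cv2.INTER_CUBIC)) 
E
```

```text
4.25 [0.4966 0.2674 0.1556] yang 9.05 tilt [-0. -0. -1.] F [-2.8  0.3 -4.5] gap 0.3283758211458983 dq 0.006
```

View pics/sz5.png

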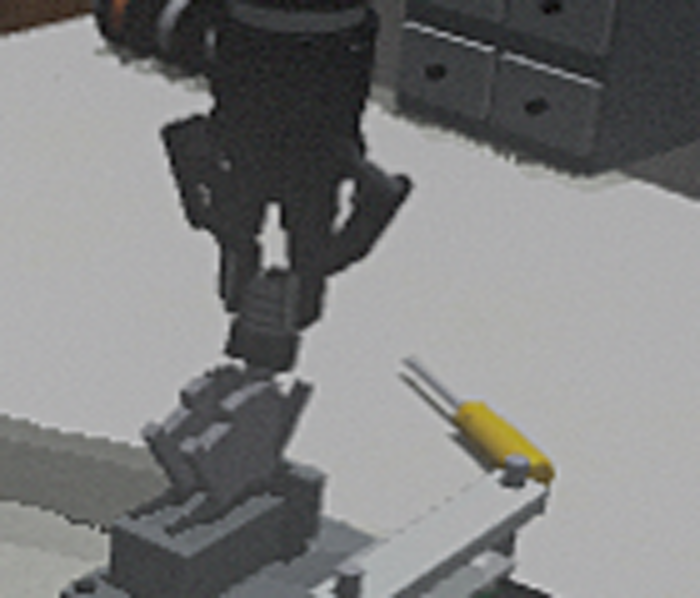

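>>> step_arm([
  [0.0009, -0.0059, 0.0013, 0],
  [0.0009, -0.0059, 0.001, 0],
  [0.0009, -0.0059, 0.0007, 0],
  [0.001, -0.006, 0.0004, 0],
  [0.001, -0.006, 0.0002, 0],
  [0.001, -0.006, -0.0002, 0],
  [0.001, -0.006, -0.0004, 0],
  [0.0009, -0.0059, -0.0007, 0],
])

```text
t: 5.35
eef_pos: [0.5044, 0.2196, 0.1578]
tcp_rot: [0.649, 0.761, -0.0, 0.0]
contact_force: [-4.6, 1.6, -3.9]
finger_gap: 0.313
```

```bash
python3 look.py 6 scene wrist; python3 - <<'E'
import cv2
a=cv2.imread("pics/scene6.png")[90:220,280:420];cv2.imwrite("pics/sz6.png",cv2.resize(a,None,fx=5,fy=4.6,interpolation=cv2.INTER_CUBIC)) 
E
```

```text
5.35 [0.5044 0.2196 0.1578] yang 9.03 tilt [-0.    -0.001 -1.   ] F [-4.6  1.6 -3.9] gap 0.31267900686957323 dq 0.11
```

View pics/sz6.png

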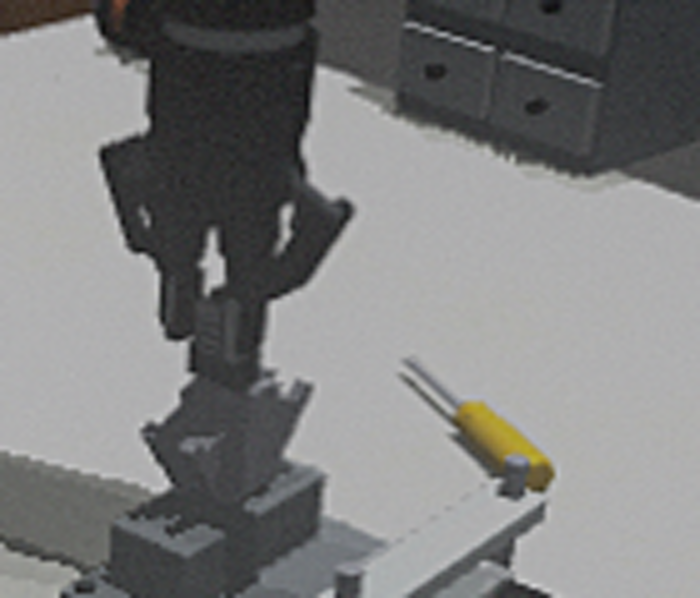

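View pics/wrist6.png

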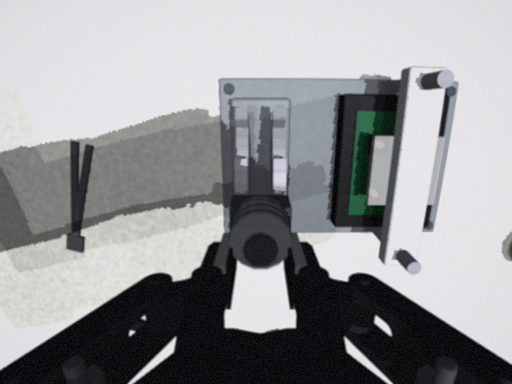

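```bash
cat > ang.py <<'E'
from h import *
import sys
# hinge from cap at start & lean 22
a=np.radians(8.9);ex=np.array([np.cos(a),np.sin(a),0]);ey=np.array([-np.sin(a),np.cos(a),0]);ez=np.array([0,0,1.])
cap=np.array([.494,.292,.177]);
def hinge(l): return cap-.148*(np.sin(l)*ey+np.cos(l)*ez)
def lean(n,uv,h):
    c=ld(n);o,d=ray(c,uv,c["pose"])
    p=np.array([(o-h)@ey,(o-h)@ez]);q=np.array([d@ey,d@ez]);q/=np.linalg.norm(q)
    b=p@q;D=b*b-(p@p-.148**2)
    if D<0: return "miss",np.sqrt(p@p-b*b)
    x=p+q*(-b-np.sqrt(D));return np.degrees(np.arctan2(x[0],x[1])).round(2)
if __name__=="__main__":
    h=hinge(np.radians(21));print("hinge",h)
    for n,uv in(("wrist1",(261,193.2)),("wrist2",(260,263)),("wrist3",(260,261)),("wrist4",(260,257)),("wrist6",(260,249))):
        print(n,lean(n,uv,h),ld(n)["pose"][0].round(4), "tcp u,z",[round((ld(n)["pose"][0]-h)@e*1e3,1) for e in(ey,ez)])
E
python3 ang.py
python3 -c "
import cv2
a=cv2.imread('pics/wrist5.png')[150:300,180:340];b=cv2.imread('pics/wrist6.png')[150:300,180:340]
cv2.imwrite('pics/w56.png',cv2.resize(cv2.hconcat([a,b]),None,fx=2.5,fy=2.5,interpolation=cv2.INTER_CUBIC))"
```

```text
hinge [0.5022056  0.23960013 0.0388301 ]
wrist1 21.51 [0.4961 0.2766 0.231 ] tcp u,z [np.float64(37.5), np.float64(192.2)]
wrist2 22.13 [0.4952 0.2799 0.1358] tcp u,z [np.float64(40.9), np.float64(97.0)]
wrist3 22.5 [0.4946 0.2802 0.1361] tcp u,z [np.float64(41.3), np.float64(97.3)]
wrist4 22.34 [0.4938 0.2849 0.1491] tcp u,z [np.float64(46.1), np.float64(110.2)]
wrist6 -2.32 [0.5043 0.2181 0.1576] tcp u,z [np.float64(-21.6), np.float64(118.8)]
```

View pics/w56.png

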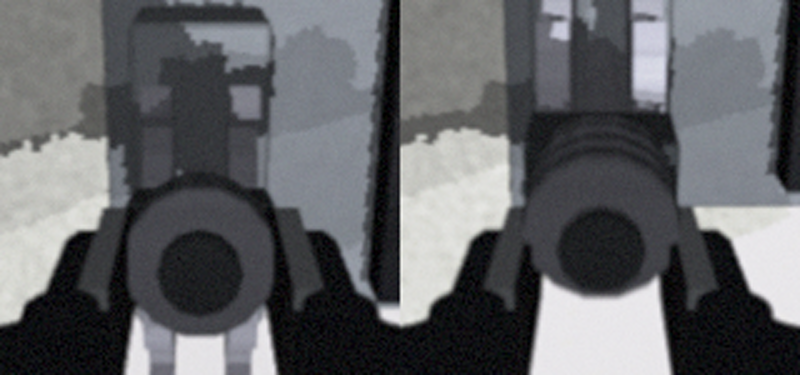

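```bash
python3 - <<'E'
from ang import *
h=hinge(np.radians(22));print(h)
def sp(n,u,v,y0=90):
    c=ld(n);o,d=ray(c,(280+u/5-.4,y0+v/4.6-.4));X=o+d*(((h-o)@ex)/(d@ex));return [round((X-h)@e*1e3,1) for e in(ey,ez)]
print("start cap",sp("scene0",300,88,130),"grip",sp("scene0",281,148,130))
print("6 grip",sp("scene6",217,330),"foot bottom mid",sp("scene6",225,375))
print("5 grip",sp("scene5",270,310),"foot bottom",sp("scene5",262,358)); print("4 foot",sp("scene4",280,355))
print("wrist5",lean("wrist5",(260,258.8),h),[round((ld("wrist5")["pose"][0]-h)@e*1e3,1) for e in(ey,ez)])
E
python3 -c "
import cv2
a=cv2.imread('pics/scene6.png')[140:190,300:360]
cv2.imwrite('pics/s6z.png',cv2.resize(a,None,fx=12,fy=12,interpolation=cv2.INTER_CUBIC))"
```

```text
[0.50257742 0.23722575 0.03977679]
start cap [np.float64(55.1), np.float64(137.6)] grip [np.float64(43.5), np.float64(105.1)]
6 grip [np.float64(-11.7), np.float64(127.1)] foot bottom mid [np.float64(-1.9), np.float64(96.1)]
5 grip [np.float64(31.8), np.float64(122.9)] foot bottom [np.float64(28.8), np.float64(94.6)]
4 foot [np.float64(44.7), np.float64(90.3)]
wrist5 15.74 [np.float64(30.9), np.float64(115.8)]
```

View pics/s6z.png

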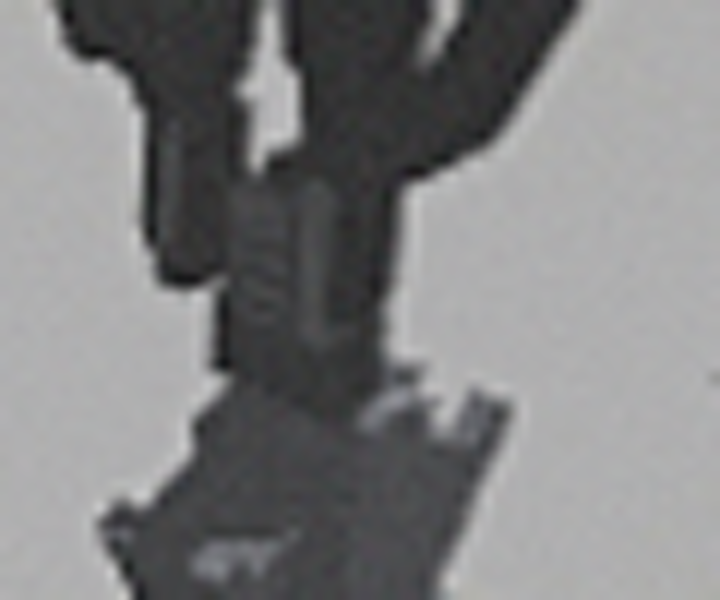

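>>> step_arm([
  [0, 0, 0, 0],
  [0, 0, 0, 0],
  [0, 0, 0, 0],
], jaw=0.05)

```text
t: 5.82
eef_pos: [0.5055, 0.2208, 0.1585]
tcp_rot: [0.649, 0.761, 0.001, 0.001]
contact_force: [0.0, -0.2, -0.3]
finger_gap: 0.582
```

```bash
python3 look.py 7 scene wrist; python3 - <<'E'
import cv2
a=cv2.imread("pics/scene7.png")[130:200,300:360];b=cv2.imread("pics/wrist7.png")[150:300,180:340]
cv2.imwrite("pics/z7.png",cv2.hconcat([cv2.resize(a,(400,467),interpolation=cv2.INTER_CUBIC),cv2.resize(b,(400,467) and (400,375),interpolation=cv2.INTER_CUBIC).copy() if 0 else cv2.copyMakeBorder(cv2.resize(b,(400,375),interpolation=cv2.INTER_CUBIC),0,92,0,0,cv2.BORDER_CONSTANT)]))
E
```

```text
5.825 [0.5055 0.2208 0.1585] yang 9.05 tilt [ 0.002  0.001 -1.   ] F [ 0.  -0.2 -0.3] gap 0.5821030283664974 dq 0.007
```

View pics/z7.png

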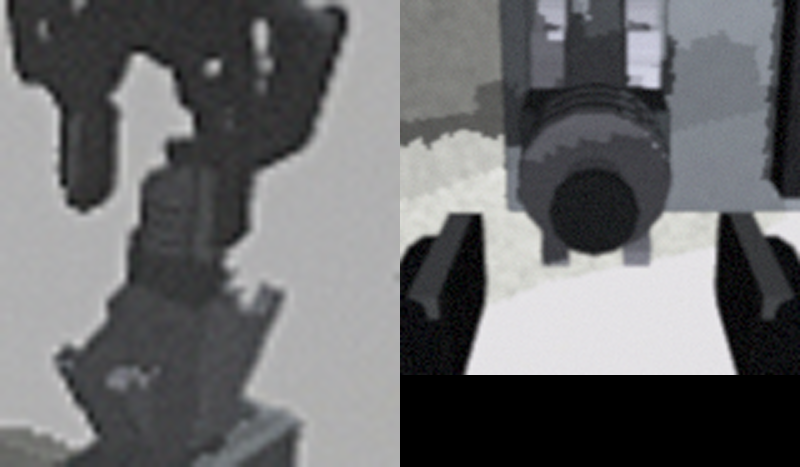

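```bash
python3 - <<'E'
from ang import *
h=hinge(np.radians(22))
def sp(n,u,v):
    c=ld(n);o,d=ray(c,(u,v));X=o+d*(((h-o)@ex)/(d@ex));return [round((X-h)@e*1e3,1) for e in(ey,ez)]
for uv in((257.6,233.5),(257.6,236)):print("wrist7",lean("wrist7",uv,h))
print([round((ld("wrist7")["pose"][0]-h)@e*1e3,1) for e in(ex,ey,ez)])
k=60/400
print("cap",sp("scene7",300+193*k,130+143*k),"grip top",sp("scene7",300+183*k,130+172*k),"grip mid",sp("scene7",300+182*k,130+210*k),"foot mid",sp("scene7",300+180*k,130+278*k))
E
```

```text
wrist7 2.39
wrist7 1.95
[np.float64(-0.0), np.float64(-16.7), np.float64(118.5)]
cap [np.float64(9.8), np.float64(146.1)] grip top [np.float64(5.0), np.float64(136.0)] grip mid [np.float64(6.3), np.float64(119.8)] foot mid [np.float64(8.6), np.float64(90.3)]
```

>>> step_arm([
  [-0.0021, 0.0137, -0.0025, 0],
  [-0.0021, 0.0137, -0.003, 0],
  [0, 0, 0, 0],
])

```text
t: 6.3
eef_pos: [0.4998, 0.2492, 0.1518]
tcp_rot: [0.648, 0.761, -0.0, -0.0]
contact_force: [0.2, -0.1, -0.0]
finger_gap: 0.589
```

>>> step_arm([
  [0, 0, 0, 0],
  [0, 0, 0, 0],
  [0, 0, 0, 0],
  [0, 0, 0, 0],
], jaw=0.015)

```text
t: 6.8
eef_pos: [0.4997, 0.2478, 0.1525]
tcp_rot: [0.649, 0.761, -0.0, -0.001]
contact_force: [-4.0, 1.1, 3.0]
finger_gap: 0.326
```

```bash
cat > z.py <<'E'
import sys,cv2
k=sys.argv[1]
a=cv2.imread(f"pics/scene{k}.png")[130:200,300:360];b=cv2.imread(f"pics/wrist{k}.png")[150:300,180:340]
cv2.imwrite(f"pics/z{k}.png",cv2.hconcat([cv2.resize(a,(400,467),interpolation=cv2.INTER_CUBIC),cv2.copyMakeBorder(cv2.resize(b,(400,375),interpolation=cv2.INTER_CUBIC),0,92,0,0,cv2.BORDER_CONSTANT)]))
E
python3 look.py 8 scene wrist; python3 z.py 8
```

```text
6.8 [0.4997 0.2478 0.1525] yang 9.04 tilt [-0.001  0.001 -1.   ] F [-4.   1.1  3. ] gap 0.32568763910326737 dq 0.001
```

View pics/z8.png

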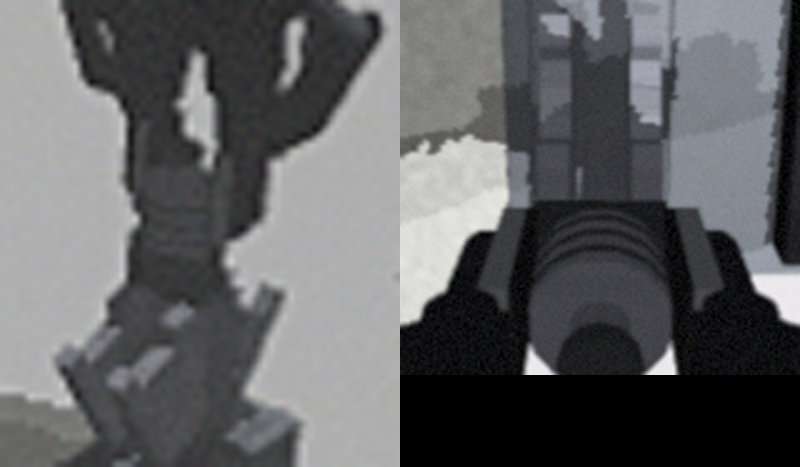

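>>> step_arm([
  [0, 0, 0.0025, 0],
  [0, 0, 0.0025, 0],
  [0.0009, -0.0057, 0.0003, 0],
  [0.0009, -0.0057, 0.0002, 0],
  [0.0009, -0.0057, 0, 0],
  [0.0009, -0.0057, -0.0003, 0],
  [0.0009, -0.0057, -0.0004, 0],
  [0, 0, 0, 0],
])

```text
t: 7.9
eef_pos: [0.5044, 0.2184, 0.1569]
tcp_rot: [0.649, 0.761, -0.001, -0.0]
contact_force: [-4.7, 1.3, -2.9]
finger_gap: 0.324
```

```bash
python3 look.py 9 scene wrist; python3 z.py 9
```

```text
7.9 [0.5044 0.2184 0.1569] yang 9.04 tilt [-0.001 -0.001 -1.   ] F [-4.7  1.3 -2.9] gap 0.32380936759775647 dq 0.006
```

View pics/z9.png

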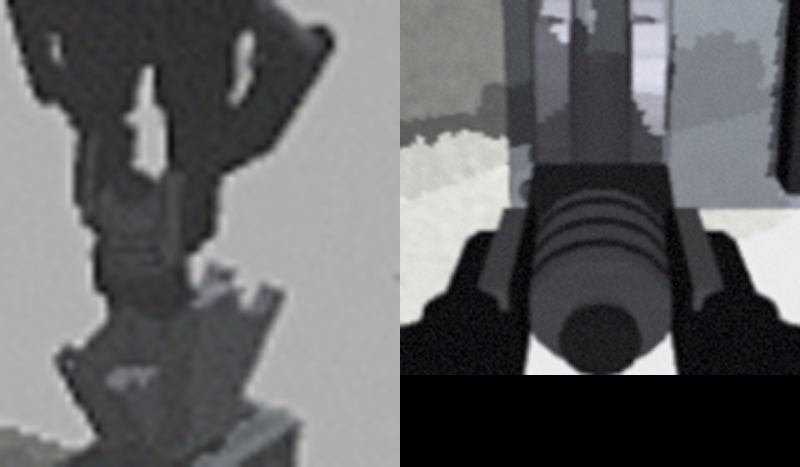

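```bash
python3 - <<'E'
from ang import *
h=hinge(np.radians(22))
def cu(n): return [round((ld(n)["pose"][0]-h)@e*1e3,1) for e in(ey,ez)]
print(lean("wrist8",(260,299),h),cu("wrist8"),lean("wrist9",(260,284),h),cu("wrist9"))
E
```

```text
1.94 [np.float64(10.9), np.float64(112.7)] -8.07 [np.float64(-18.7), np.float64(117.1)]
```

>>> step_arm([
  [0, 0, 0, 0],
  [0, 0, 0, 0],
  [0, 0, 0, 0],
], jaw=0.045)

```text
t: 8.38
eef_pos: [0.5059, 0.2194, 0.1578]
tcp_rot: [0.649, 0.761, 0.001, 0.001]
contact_force: [0.2, -0.7, 0.3]
finger_gap: 0.526
```

```bash
python3 look.py 10 scene wrist; python3 z.py 10
```

```text
8.375 [0.5059 0.2194 0.1578] yang 9.03 tilt [ 0.003  0.    -1.   ] F [ 0.2 -0.7  0.3] gap 0.5262618108709439 dq 0.008
```

View pics/z10.png

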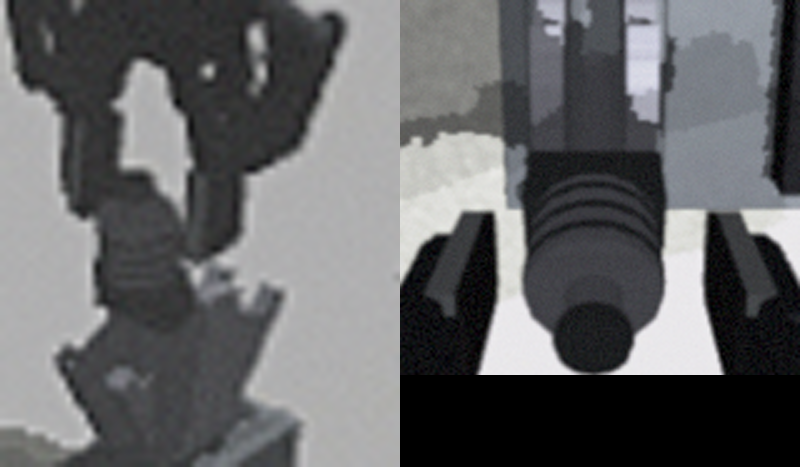

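>>> step_arm([
  [-0.0013, 0.0081, -0.004, 0],
  [0, 0, 0, 0],
  [0, 0, 0, 0],
])

```text
t: 8.85
eef_pos: [0.5033, 0.2275, 0.1529]
tcp_rot: [0.649, 0.761, -0.0, 0.0]
contact_force: [0.1, -0.2, -0.1]
finger_gap: 0.527
```

>>> step_arm([
  [0, 0, 0, 0],
  [0, 0, 0, 0],
  [0, 0, 0, 0],
  [0, 0, 0, 0],
], jaw=0.015)

```text
t: 9.35
eef_pos: [0.503, 0.2274, 0.1535]
tcp_rot: [0.649, 0.761, -0.0, -0.0]
contact_force: [-2.8, 0.1, 6.4]
finger_gap: 0.31
```

```bash
python3 look.py 11
```

```text
9.35 [0.503  0.2274 0.1535] yang 9.05 tilt [-0.001  0.    -1.   ] F [-2.8  0.1  6.4] gap 0.3099138764430247 dq 0.001
```

>>> step_arm([
  [0, -0.0004, 0.0025, 0],
  [0, -0.0004, 0.0028, 0],
  [0.0008, -0.0052, -0.0004, 0],
  [0.0008, -0.0052, -0.0005, 0],
  [0.0008, -0.0052, -0.0006, 0],
  [0.0008, -0.0052, -0.0007, 0],
  [0.0008, -0.0052, -0.0008, 0],
  [0, 0, 0, 0],
])

```text
t: 10.35
eef_pos: [0.5057, 0.2097, 0.1578]
tcp_rot: [0.647, 0.762, 0.007, -0.008]
contact_force: [-11.7, 26.6, 6.9]
finger_gap: 0.23
```

```bash
python3 look.py 12 scene wrist; python3 z.py 12
```

```text
10.35 [0.5057 0.2097 0.1578] yang 9.35 tilt [-0.003  0.021 -1.   ] F [-11.7  26.6   6.9] gap 0.2302785641231669 dq 0.013
```

View pics/z12.png

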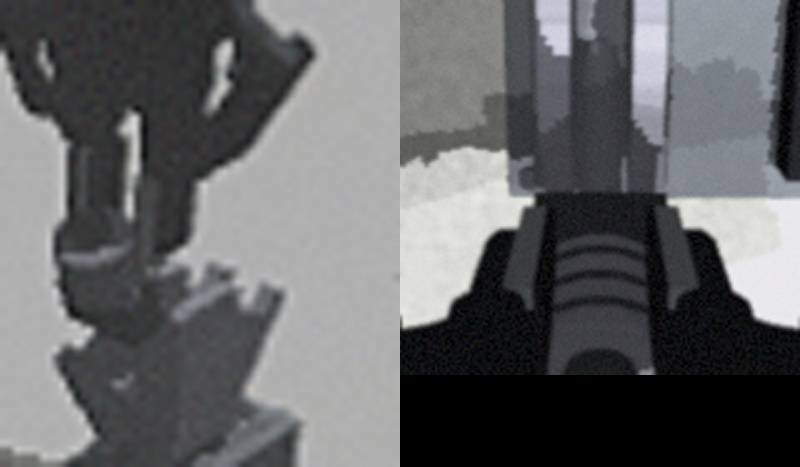

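View pics/wrist12.png

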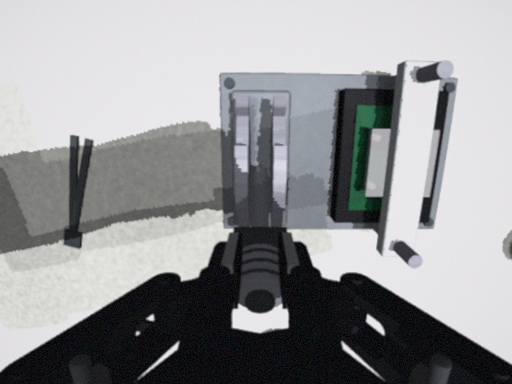

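```bash
python3 - <<'E'
from ang import *
h=hinge(np.radians(22))
def cu(n): return [round((ld(n)["pose"][0]-h)@e*1e3,1) for e in(ey,ez)]
print(lean("wrist10",(257.6,285),h),cu("wrist10"),lean("wrist12",(259,298),h),cu("wrist12"))
E
```

```text
-8.27 [np.float64(-18.1), np.float64(117.9)] -16.34 [np.float64(-27.7), np.float64(118.0)]
```

>>> step_arm([
  [0, 0, 0, 0],
  [0, 0, 0, 0],
  [0, 0, 0, 0],
  [0, 0, 0, 0],
], jaw=0.06)

```text
t: 10.95
eef_pos: [0.508, 0.1998, 0.1554]
tcp_rot: [0.65, 0.76, -0.0, 0.0]
contact_force: [-0.7, -0.5, 0.7]
finger_gap: 0.704
```

```bash
python3 look.py 13 scene wrist; python3 z.py 13
```

```text
10.95 [0.508  0.1998 0.1554] yang 8.99 tilt [ 0.001 -0.001 -1.   ] F [-0.7 -0.5  0.7] gap 0.7038496158758518 dq 0.005
```

View pics/z13.png

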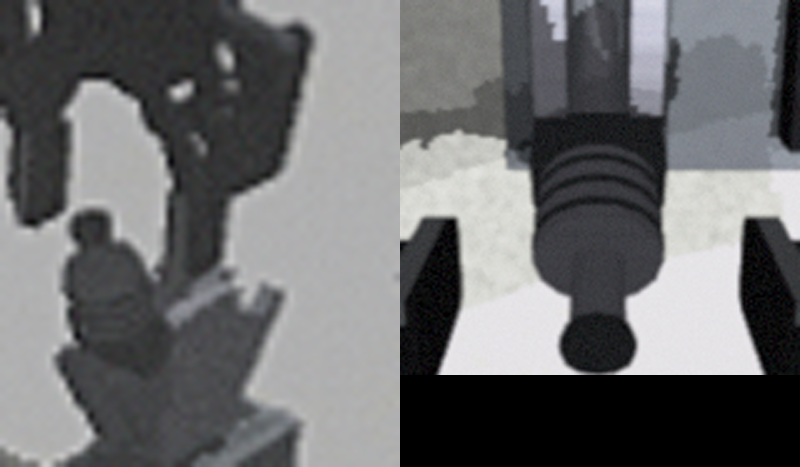

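View pics/wrist13.png

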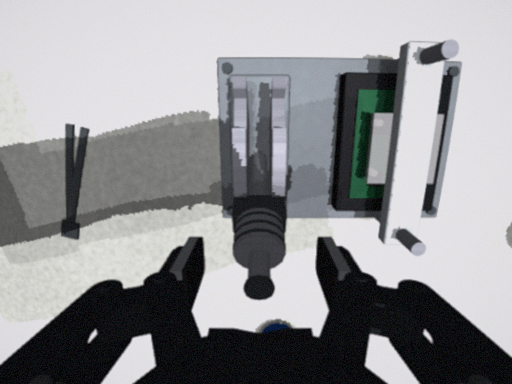

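```bash
python3 - <<'E'
from ang import *
h=hinge(np.radians(22))
def cu(n): return [round((ld(n)["pose"][0]-h)@e*1e3,1) for e in(ey,ez)]
print(lean("wrist13",(259.2,287.5),h),cu("wrist13"))
k=.15
def sp(u,v):
    c=ld("scene13");o,d=ray(c,(300+u*k,130+v*k));X=o+d*(((h-o)@ex)/(d@ex));r=[(X-h)@e*1e3 for e in(ey,ez)];return np.round(r,1),np.hypot(*r).round(1),np.degrees(np.arctan2(*r)).round(1)
print("cap",sp(92,225),"grip mid",sp(112,296),"foot",sp(135,345))
E
```

```text
-17.34 [np.float64(-37.6), np.float64(115.6)]
cap (array([-48. , 134.3]), np.float64(142.6), np.float64(-19.7)) grip mid (array([-33.3,  99.4]), np.float64(104.8), np.float64(-18.5)) foot (array([-16.8,  71.9]), np.float64(73.8), np.float64(-13.2))
```

>>> step_arm([
  [0, 0, 0.02, 0],
  [0, 0, 0.03, 0],
  [0, 0, 0.04, 0],
  [-0.01, 0.03, 0.02, 0],
  [-0.02, 0.05, 0, 0],
  [-0.02, 0.05, 0, 0],
  [0, 0, 0, 0],
  [0, 0, 0, 0],
], jaw=0.0)

```text
t: 12.05
eef_pos: [0.4574, 0.3303, 0.2652]
tcp_rot: [0.649, 0.761, -0.0, 0.0]
contact_force: [-0.4, -0.2, -0.1]
finger_gap: -0.001
```

```bash
python3 look.py 14 scene wrist top; python3 z.py 14; python3 -c "
import cv2
a=cv2.imread('pics/scene14.png')[130:230,285:385];b=cv2.imread('pics/top14.png')[150:240,110:220]
cv2.imwrite('pics/s14.png',cv2.resize(a,None,fx=6,fy=6,interpolation=cv2.INTER_CUBIC));cv2.imwrite('pics/t14.png',cv2.resize(b,None,fx=6,fy=6,interpolation=cv2.INTER_CUBIC))"
```

```text
12.05 [0.4574 0.3303 0.2652] yang 9.07 tilt [-0.    -0.001 -1.   ] F [-0.4 -0.2 -0.1] gap -0.0007478732166630078 dq 0.024
```

View pics/s14.png

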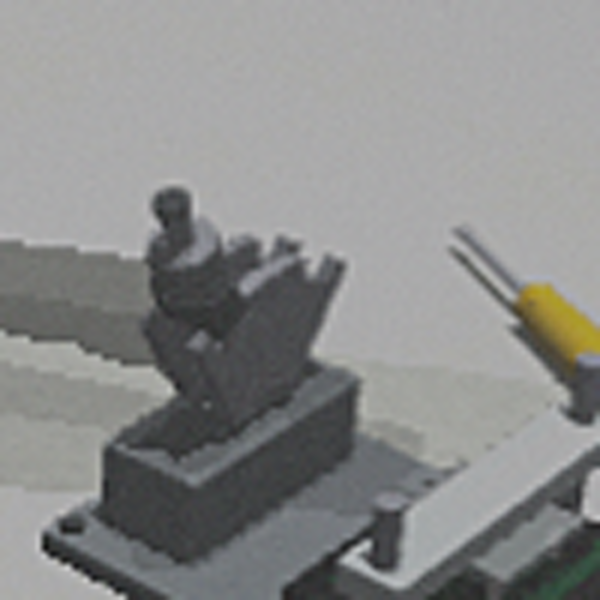

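View pics/t14.png

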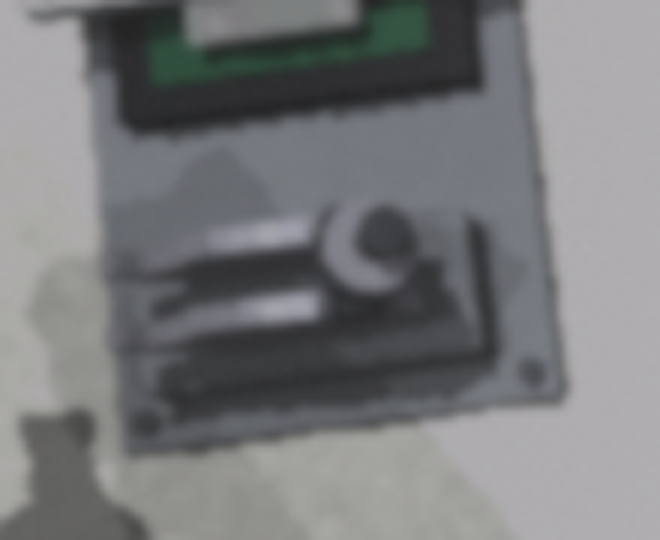

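View pics/wrist14.png

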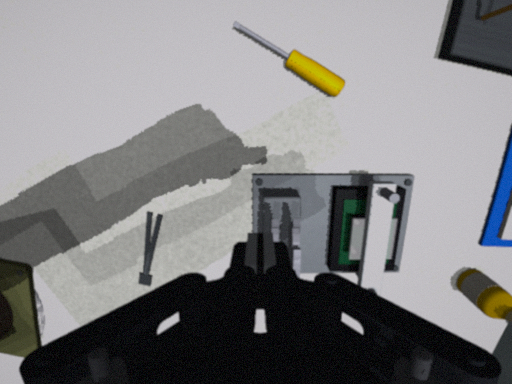

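```bash
python3 - <<'E'
from ang import *
h=hinge(np.radians(22))
s=ld("scene14");t=ld("top14")
S=lambda u,v:ray(s,(285+u/6-.4,130+v/6-.4));T=lambda u,v:ray(t,(110+u/6-.4,150+v/6-.4))
def rep(n,X,e=None):
    r=[(X-h)@q*1e3 for q in(ex,ey,ez)];print(n,X.round(4),np.round(r,1),"R",np.hypot(*r[1:]).round(1),"lean",np.degrees(np.arctan2(*r[1:])).round(2),e)
X,e=tri([S(173,197),T(387,236)]);rep("cap",X,e)
def on(r):
    o,d=r;return o+d*(((h-o)@ex)/(d@ex))
rep("cap scene/plane",on(S(173,197)));rep("griptop scene",on(S(184,245)))
X,e=tri([S(184,245),T(370,246)]);rep("griptop",X,e)
# start, same treatment
s=ld("scene0");t=ld("top0")
S=lambda u,v:ray(s,(280+u/5-.4,130+v/4.6-.4))
T=lambda u,v:ray(t,(100+u/4.6-.4,105+v/4.6-.4))
rep("cap0 scene",on(S(300,88)));rep("griptop0",on(S(289,127)))
# gate symmetric? 
E
```

```text
cap [0.5091 0.1858 0.1778] [ -1.5 -51.8 138. ] R 147.4 lean -20.57 [np.float64(2.5176742891175654), np.float64(2.5176742891173727)]
cap scene/plane [0.5103 0.188  0.1782] [ -0.  -49.8 138.4] R 147.1 lean -19.78 None
griptop scene [0.5088 0.1972 0.153 ] [ -0.  -40.5 113.3] R 120.3 lean -19.68 None
griptop [0.5086 0.1955 0.1531] [ -0.5 -42.2 113.3] R 120.9 lean -20.42 [np.float64(1.472062756732121), np.float64(1.472062756732261)]
cap0 scene [0.4941 0.2916 0.1774] [  0.   55.1 137.6] R 148.2 lean 21.81 None
griptop0 [0.495  0.2854 0.1559] [  0.   48.8 116.1] R 125.9 lean 22.79 None
```

>>> step_arm([
  [0.015, -0.029, 0, 0],
  [0.015, -0.03, 0, 0],
  [0.015, -0.03, 0, 0],
  [0, 0, -0.03, 0],
  [0, 0, -0.04, 0],
  [0, 0, -0.041, 0],
  [0, 0, 0, 0],
])

```text
t: 13.08
eef_pos: [0.5, 0.2391, 0.1515]
tcp_rot: [0.65, 0.76, -0.003, -0.001]
contact_force: [0.0, 0.3, -0.1]
finger_gap: -0.001
```

>>> step_arm([
  [0.0008, -0.005, 0, 0],
  [0.0006, -0.004, 0, 0],
  [0.0005, -0.003, 0, 0],
  [0, 0, 0, 0],
])

```text
t: 13.58
eef_pos: [0.5048, 0.2296, 0.1552]
tcp_rot: [0.649, 0.761, 0.001, 0.0]
contact_force: [-0.6, 0.0, 0.4]
finger_gap: 0.001
```

>>> step_arm([
  [0.0005, -0.003, 0, 0],
  [0.0005, -0.003, 0, 0],
  [0.0005, -0.003, 0, 0],
  [0, 0, 0, 0],
])

```text
t: 14.08
eef_pos: [0.5058, 0.2209, 0.1544]
tcp_rot: [0.649, 0.761, 0.0, -0.0]
contact_force: [-1.0, 1.3, 0.2]
finger_gap: -0.001
```

>>> step_arm([
  [0.0005, -0.003, 0, 0],
  [0.0003, -0.002, 0, 0],
  [0, 0, 0, 0],
])

```text
t: 14.45
eef_pos: [0.506, 0.2197, 0.1551]
tcp_rot: [0.648, 0.761, 0.003, -0.004]
contact_force: [-3.3, 11.3, 1.8]
finger_gap: 0.001
```

>>> step_arm([
  [-0.002, 0.01, 0, 0],
  [-0.002, 0.012, 0.005, 0],
  [0, 0.01, 0.03, 0],
  [0, 0, 0.05, 0],
  [-0.02, 0.05, 0.03, 0],
  [-0.03, 0.06, 0, 0],
  [-0.03, 0.06, 0, 0],
  [0, 0, 0, 0],
])

```text
t: 15.45
eef_pos: [0.4246, 0.4132, 0.2693]
tcp_rot: [0.647, 0.763, 0.0, -0.0]
contact_force: [-0.2, 0.0, 0.3]
finger_gap: -0.003
```

```bash
python3 look.py 15 scene top; python3 - <<'E'
import cv2
from ang import *
a=cv2.imread('pics/scene15.png')[130:230,285:385];b=cv2.imread('pics/top15.png')[150:240,110:220]
cv2.imwrite('pics/s15.png',cv2.hconcat([cv2.resize(a,(400,400),interpolation=cv2.INTER_CUBIC),cv2.resize(b[:, :90],(400,400),interpolation=cv2.INTER_CUBIC)]))
def ball(k):
    rs=[];px=[]
    for n,(x0,x1,y0,y1) in(("scene",(115,150,218,250)),("top",(405,445,180,220))):
        c=ld(n+k);m=(c["img"][y0:y1,x0:x1].max(2)<45).astype(np.uint8);m=cv2.morphologyEx(m,cv2.MORPH_OPEN,np.ones((5,5),np.uint8))
        _,_,st,ce=cv2.connectedComponentsWithStats(m);i=1+st[1:,4].argmax();px.append(ce[i]+[x0,y0]);rs.append(ray(c,px[-1]))
    print(k,px,tri(rs))
ball("0");ball("15")
E
```

```text
15.45 [0.4246 0.4132 0.2693] yang 9.41 tilt [ 0.  0. -1.] F [-0.2  0.   0.3] gap -0.0028572752201590132 dq 0.069
0 [array([132.2816092 , 233.64367816]), array([423.58666667, 199.06      ])] (array([ 0.50023103, -0.26188861,  0.16604429]), [np.float64(0.1614435315659957), np.float64(0.16144353156587654)])
15 [array([132.2816092 , 233.64367816]), array([422.44715447, 199.04065041])] (array([ 0.49996316, -0.26093442,  0.16537415]), [np.float64(0.7185476878938649), np.float64(0.7185476878939718)])
```

View pics/s15.png

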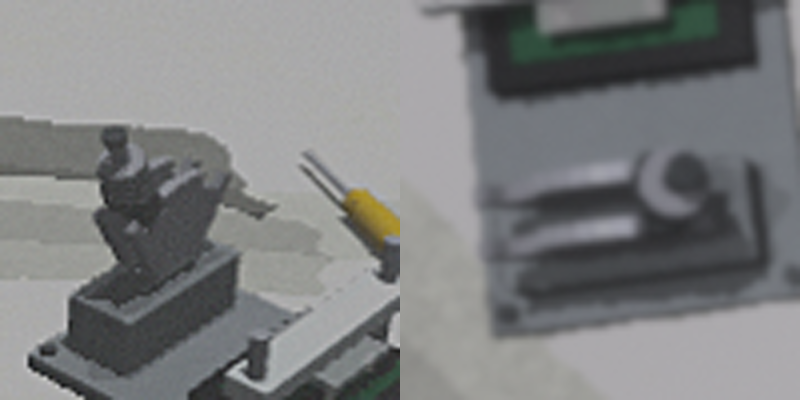

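```bash
python3 -c "
from bench import sign_off,robot
print(abs(robot.get_state()['dq']).max());print(sign_off())"
```

```text
0.03767301711681339
the job is handed in; nothing more can be done
None
```

The fixture lever is at its clamped end with the collar down in the notch there, and I handed the job in at about 15.5 s of the 32 s.

**What I did:** I gripped the collar and lifted it about 14 mm at the start end. I then swung the lever across the hump, opening and regripping twice on the hump because the pads slipped about 10–20 mm on the collar as it turned. On the last leg the grip squeezed off the collar and pushed the lever on to its end, with up to about 27 N on the tool. I let go, nudged the lever from behind with shut fingers, and backed away.

**Last checks:**
- **Lever:** after release, two views put its lean at −20 to −20.5° (about 0.73 to 0.74 rad). The nudge met about 11 N without visibly moving it, so I take it to be against its end stop. One closer wrist view disagreed, giving −17.3°, which is only just past the 0.68 rad limit.
- **Collar:** the top of its grip measured 120–121 mm from the hinge, against 124 mm expected and 126 mm measured the same way at the start. It is down, to within about 3 mm.
- **Ball of the plain lever:** its measured position changed by about 1 mm, which is within measurement noise.
- **Robot:** it is clear of everything, with contact force near zero.

**Not held up throughout:** the collar was not lifted for the whole crossing. It rested on the hump during each regrip, and it may have touched it late in the first leg as the grip slipped.

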